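# Click the batch counter's thumbwheel round to zero

### The arm

A 6-joint arm with a two-finger parallel gripper is mounted at the origin on a cart in front of the work surface, level with it; the furniture and walls round the work are solid. World frame = base frame: x ahead of the robot, y to its left, z up, the work surface at z = 0. Lengths are in mm, angles in rad, forces in N, time in s.
With the tool pointing down it reaches from about 350 to 975 mm from the base axis. Payload 4.9 kg.
Tool frame: the origin (TCP) lies between the finger pads; the fingertips stand 17 mm ahead of it and the grasp point (between the pads) lies 2 mm behind it; z points along the fingers, y is the line along which they close (so a half turn about z gives the same grasp; the last joint's range is limited). The gripper opens to 85 mm and grips with 20 to 120 N. Pads are 22 mm wide; open, the fingers measure 114 mm over their backs; the gripper's body (76 mm by 85 mm) begins 54 mm behind the grasp point. The pads swing forward as they close: fully open they stand 13 mm farther back than shut.
Start: joints at [1.022, 0.053, 1.613, -0, 1.476, -0.119], TCP at [260.418, 568.141, 248.304] pointing down, gripper open.
Joint ranges: [-3.01, 3.01], [-1.01, 2.22], [0.06, 2.58], [-1.02, 4.17], [0.09, 2.62], [-3.14, 3.14]. Speed limits (rad/s): [2.57, 2.57, 3.14, 3.14, 3.14, 3.14].

### API

Orientations are given as a rotation vector (axis times angle).
In Python, from bench import sense, optics, workorder, regions_of, mark_of gives the robot as it stands.
- The arm moves only by the tool carry_out, never from a script. Its argument "commands" is one flat list of numbers, 5 for each row, row after row: the closure, from -1 (fully open) to 1 (shut), then the shift along the world's x, y, z in m, then the turn about the world's z in rad. A call has 1 to 10 rows; each row shifts and turns the commanded pose from where the row before left it; what a row does not reach is not made up. A row lasts 1/10 s, in which the tool goes at most 50 mm and 8.59 degrees, less where a joint would pass 70% of its speed; a pose out of reach is approached as far as the arm can. A call is refused whole if a number of a shift passes 0.05 or a number of a turn 0.15, either way. A call with a gripper value outside its range is refused whole. The fingers move at their own pace and stop on an object; "squeeze" is the grip in N (left out, the last holds). Time passes only in rows, so rows that do not move let the fingers close. It gives the time, the measured TCP pose, the force, the opening and the grip force at its end, in the units of the state.
- sense(): the state, without advancing time (a new reading comes with each control period).
- optics.snapshot(name): name is "scene" or "top"; returns a dict with "img" (384x512x3 uint8, red, green, blue), "z_map" (384x512 float32, mm along the optical axis (not along the pixel's ray), 0 where there is no reading), "fovy" (degrees; the focal length in pixels is half the picture's height over the tangent of half this angle, whatever the lens; pixels are square), "cx", "cy" (the principal point, pixels), "world_to_cam" (4x4, takes a point from world to camera coordinates). Camera axes: x right, y up, looking along -z (the intrinsics and any distortion apply to the point x, -y, -z); pixel columns grow to the right and rows downward; lengths in mm; the calibration is good to about 2 mm. A picture is of the moment at which its call begins.
- workorder.job_done(): hands the job in; it is judged then, once.
Trained networks look in the newest picture that a camera, given by its name, has taken for a name from the list of things; names that differ only in an ending like _2 or _b are one class to them, and where a whole thing is asked for, a point or a joint stands for the part that bears it (a point fixed in the world has none). Each returns a list of dicts, best first, with "confidence" (0 to 1); they miss things now and then, are a little off and sometimes report something else, mostly with a low value. They report only what shows in the picture. A call takes as long as a camera call. They do not tell look-alikes from the thing itself.
- regions_of(camera, thing): "mask" (384x512 bool, what is visible of it).
- mark_of(camera, thing): "xyz" ([x, y, z] in mm, in the coordinates of the camera as it stood for that picture, good to about 4 mm: a listed point, or the origin of a listed thing).
The state is a dict: "time_s": time; "joint_pos": joint angles; "joint_velocities": joint speeds; "joint_torque": joint torques, N m; "tool_pos": TCP position; "orientation": TCP orientation; "force": force on the tool from outside, world axes, zero at the start; "wrist_torque": the same for the moment, N m; "finger_gap": finger opening in mm; "grasp_force": force on a finger pad.
Only numpy, scipy, OpenCV 4.12 (cv2) and the standard library are available. Lean on these libraries where they do the work, as an engineer would, in place of code of your own. Each camera call takes 0.05 s, during which the arm holds its last target. There are 200 camera calls.

### The job

A new batch of baking begins, so set the click counter on the worktop back to zero: flick the front edge of its toothed wheel to the right with a fingertip, click by click, until the wheel has come to rest with its studded tooth at the pointer on the rear wall. Stop exactly there, not a click short and not a click past, and do not send the wheel the other way round. Do not lift the counter or shove it about, leave the glass, the spice jar and the tin where they stand, and finish with the fingers clear.

Things in the scene. Friction and masses are not known exactly. Their poses are not given: they have to be found in the camera images.
- counter: click counter: loose weighted grey case, 0.95 kg, 123 x 146 x 50 mm, open at top and front. Origin on the wheel's upright axis, at worktop level (here z = -5.5 mm); -x is its front, +y its left seen from the robot, z up. Base 22 mm high (x -36 to 87 mm, y +-73 mm); side walls (y +-63 to +-73, x from -20 mm) and rear wall (x 63 to 87) 50 mm high. It may slide or turn if pushed by over 5 N
- hub (a point): centre of the black thumbwheel's top, 48 mm above the worktop on the counter's origin; axes as the wheel's. Wheel lies flat, z 26 to 48 mm: hub radius 33 mm, eight straight radial teeth 7 mm wide out to radius 58 mm, 45 degrees apart, gaps about 29 mm wide at radius 47 mm. Its front stands 22 mm out over the base, free below. At rest one tooth points straight to the front, one to the pointer
- pointer (a point): point of the steel wedge, 6 mm high, on the rear wall of the counter, at x = 61 mm, y = 0 in the counter's frame, 53 mm above the worktop
- wheel (a joint): wheel angle, rad: 0 with the studded tooth at the pointer, growing counter-clockwise from above (front edge moving to the counter's right, its -y). One click is 0.785 (45 degrees). A sprung detent holds each click, yields to about 1 N at the tooth tips and past half a click carries it on to the next. Starts about -1.57, -2.36 or -3.14 (two to four clicks short)
- stud (a point): top of the steel stud, 10 mm across, 13 mm above the wheel on one tooth, 37 mm from the wheel's axis, 61 mm above the worktop. A fingertip under 29 mm wide standing 10 mm deep in the gap left of the front tooth and moved straight to the counter's right slips off that tooth after about 34 degrees (tip 31 mm to the right) and the click completes itself
- glass: small empty waisted drinking glass, 62 mm across, 83 mm high, standing left of the counter's rear; origin at the centre of its underside; to be left alone
- spice_jar: small spice jar with a white cap, 46 mm across, 97 mm high, standing behind the counter; origin at the centre of its underside; to be left alone
- tin: low round tin, 86 mm across, 40 mm high, standing left of the counter; origin at the centre of its underside; to be left alone
Not all that is in view belongs to the job. There is more than one size of the counter; the job needs the largest.

How it is judged:
By the outcome, as a careful person would: the job done as asked, in the order asked, and still so for the second after the job is handed in, with the robot touching nothing.
It also fails if it takes over 51 s, if anything falls off the work surface, if the arm or the gripper's body presses on something with over 40 N, if the wrist force passes 120 N, or if a joint passes its speed limit or range.

## Working session

There is one attempt and no reset: what is moved stays moved. The work goes in short steps, Python scripts to look and compute and a tool call to move; the robot and the scene stay as the last step left them, time stands still between calls to the robot, and variables do not carry over. Pictures are saved under pics/ and viewed, at most 10 in all, crops included, and the job is handed in when it is done.

Besides the shell and the picture viewer there is one more tool, called after "Emit:" as name(argument=value, ...) on one line, values as JSON. carry_out: Moves the arm, as the interface text tells. Its arguments: {"type":"object","properties":{"commands":{"type":"array"},"squeeze":{"type":"number"}},"required":["commands"]}

```bash
mkdir -p pics
cat > h.py <<'E'
import numpy as np, cv2
from bench import sense, optics, workorder, regions_of, mark_of
def snap(n):
    return optics.snapshot(n)
def toworld(s,p):
    return (np.linalg.inv(s["world_to_cam"])@np.r_[p,1])[:3]
def f(s): return 192/np.tan(np.radians(s["fovy"])/2)
def pix(s,w):
    c=(s["world_to_cam"]@np.r_[w,1])[:3]; return np.array([s["cx"]+f(s)*c[0]/-c[2], s["cy"]-f(s)*c[1]/-c[2]])
def cloud(s):
    v,u=np.mgrid[0:384,0:512]; z=s["z_map"]; F=f(s)
    P=np.stack([(u-s["cx"])/F*z,-(v-s["cy"])/F*z,-z,np.ones_like(z)],-1)
    W=P@np.linalg.inv(s["world_to_cam"]).T; W[z==0]=np.nan; return W[...,:3]
E
python3 - <<'E'
from h import *
ims=[]
for n in ("scene","top"):
    s=snap(n); ims.append(s["img"])
    print(n,s["fovy"],s.keys())
    for t in ("counter","hub","pointer","stud","glass","spice_jar","tin"):
        for d in mark_of(n,t):
            w=toworld(s,d["xyz"]); print(t,round(d["confidence"],2),w.round(),pix(s,w).round())
    cv2.imwrite(f"pics/{n}0.png",cv2.resize(s["img"][...,::-1],(800,600)))
E
```

```text
scene 49.53429608321204 dict_keys(['img', 'z_map', 'fovy', 'cx', 'cy', 'world_to_cam'])
counter 0.86 [517. 294.  -4.] [221. 191.]
counter 0.86 [ 465. -133.    1.] [346. 307.]
counter 0.78 [460.  40.  -4.] [280. 260.]
hub 0.71 [516. 297.  40.] [219. 178.]
hub 0.69 [ 472. -129.   35.] [350. 294.]
hub 0.63 [461.  42.  31.] [280. 250.]
pointer 0.9 [558. 343.  45.] [219. 161.]
pointer 0.81 [484.  85.  39.] [273. 230.]
pointer 0.59 [ 509. -104.   41.] [351. 274.]
stud 0.92 [493. 266.  53.] [220. 185.]
stud 0.92 [480.  66.  43.] [278. 235.]
stud 0.88 [ 494. -118.   42.] [352. 282.]
stud 0.42 [557. 343.  46.] [218. 161.]
glass 0.74 [470. 436.  -7.] [172. 175.]
spice_jar 0.82 [582. 409. -10.] [211. 162.]
spice_jar 0.26 [558. 342.  46.] [219. 161.]
tin 0.92 [407. 383.  -5.] [165. 196.]
top 50.8097805386826 dict_keys(['img', 'z_map', 'fovy', 'cx', 'cy', 'world_to_cam'])
counter 0.89 [515. 294.  -9.] [212. 204.]
counter 0.86 [463.  45.  -0.] [297. 223.]
counter 0.58 [ 468. -131.   -3.] [358. 223.]
hub 0.96 [ 464. -133.   41.] [363. 223.]
hub 0.9 [518. 298.  45.] [209. 201.]
hub 0.79 [465.  42.  36.] [300. 222.]
pointer 0.89 [559. 343.  45.] [193. 186.]
pointer 0.83 [ 504. -102.   40.] [351. 209.]
pointer 0.82 [489.  87.  41.] [284. 213.]
stud 0.92 [480.  62.  42.] [293. 216.]
stud 0.6 [496. 269.  54.] [219. 208.]
stud 0.58 [ 497. -115.   49.] [357. 211.]
glass 0.66 [472. 434.  -6.] [163. 217.]
spice_jar 0.72 [582. 412.  -8.] [172. 180.]
tin 0.89 [408. 390.  -5.] [177. 240.]
```

View pics/top0.png

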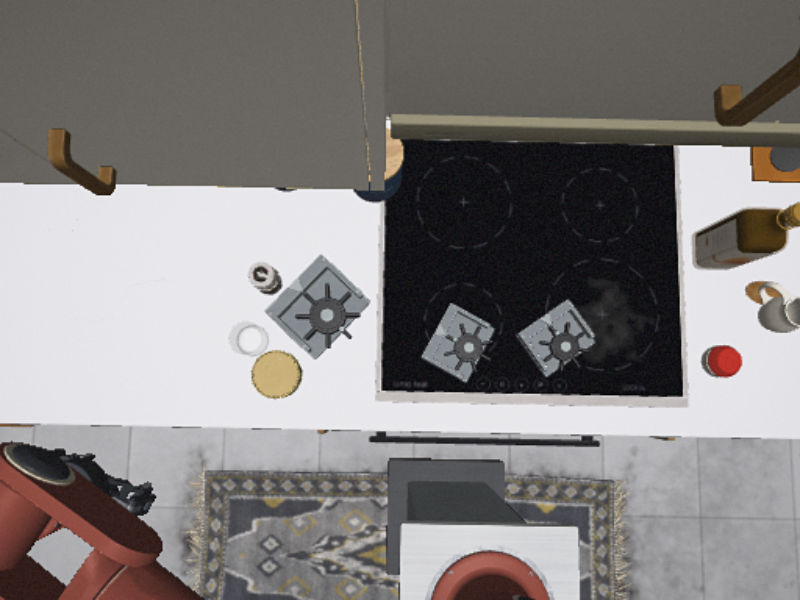

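Run:
```python
from h import *
out=[]
for n in ("scene","top"):
    s=snap(n); c=s["img"][130:270,140:290] 
    out.append(cv2.resize(c[...,::-1],(400,373),interpolation=cv2.INTER_CUBIC))
    W=cloud(s)
    hs=[]
    for d in regions_of(n,"hub")[:3]+regions_of(n,"counter")[:3]:
        P=W[d["mask"]]; P=P[~np.isnan(P[:,0])]
        print(n,d["confidence"],d["mask"].sum(),np.median(P,0).round(),np.ptp(P[:,:2],0).round(),np.percentile(P[:,2],[2,50,98]).round())
    # wheel tops in large counter
    m=(abs(W[...,0]-516)<120)&(abs(W[...,1]-297)<120)&(W[...,2]>35)&(W[...,2]<49)&(s["img"].max(-1)<70)
    P=W[m]; (cx,cy),r=cv2.minEnclosingCircle(P[:,:2].astype(np.float32)); print("circle",cx,cy,r,np.median(P[:,2]),m.sum())
cv2.imwrite("pics/crop1.png",np.hstack(out))
print(sense()["tool_pos"],sense()["orientation"])
```

```text
scene 0.82 765 [457.  39.  36.] [86. 90.] [17. 36. 41.]
scene 0.72 929 [511. 291.  41.] [126. 116.] [18. 41. 49.]
scene 0.71 998 [ 463. -133.   36.] [104.  86.] [16. 36. 42.]
scene 0.89 3033 [ 479. -125.   32.] [165. 155.] [ 6. 32. 42.]
scene 0.88 2367 [465.  54.  31.] [171. 153.] [ 5. 31. 41.]
scene 0.68 2590 [521. 304.  34.] [215. 231.] [ 1. 34. 49.]
circle 502.1531982421875 260.1669616699219 27.592233657836914 36.31930443095928 8
top 0.83 424 [ 470. -127.   38.] [84. 82.] [17. 38. 45.]
top 0.58 374 [464.  43.  38.] [75. 74.] [16. 38. 46.]
top 0.7 1353 [473.  62.  35.] [136. 127.] [13. 35. 44.]
top 0.69 2400 [532. 316.  40.] [185. 180.] [ 6. 40. 51.]
top 0.59 1487 [ 485. -117.   35.] [143. 148.] [ 0. 35. 44.]
circle 529.349365234375 322.7882385253906 84.82035064697266 42.48909761515165 173
[260.39986729 568.15324197 248.31262951] [-6.69879645e-01 -3.06933525e+00 -3.11098794e-05]
```

View pics/crop1.png

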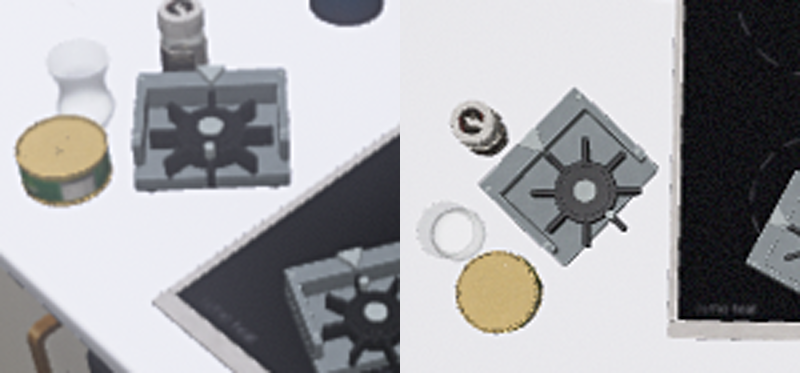

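The pictures show three look-alike counters. In the 800x600 top view they sit at about (320,308), the left one on the white worktop; (460,342), on the hob; and (560,338), on the hob. The left one is the largest: its hub is about 42 mm up against 36 mm for the others, and its pointer-to-stud distance is about 98 mm. The crop shows its stud on the front tooth, so the wheel is at -3.14 and needs 4 clicks. The axis is at about (517.5, 297) and the counter's x direction is about 49°.

Emit:
carry_out(commands=[1,0.0237,-0.0402,0,-0.0358,1,0.0237,-0.0402,0,-0.0358,1,0.0237,-0.0402,0,-0.0358,1,0.0237,-0.0402,0,-0.0358,1,0.0237,-0.0402,0,-0.0358,1,0.0237,-0.0402,0,-0.0358,1,0.0237,-0.0402,0,-0.0358,1,0.0237,-0.0402,0,-0.0358,1,0,0,-0.049,0,1,0,0,-0.049,0], squeeze=20)

```text
time_s: 2.1
tool_pos: [452.6, 245.6, 151.7]
orientation: [1.105, 2.936, 0.007]
force: [0.7, 0.3, -1.6]
finger_gap: 0.1
grasp_force: 0.0
```

Emit:
carry_out(commands=[1,0,0,-0.03,0,1,0,0,-0.03,0,1,0,0,0,0,1,0,0,0,0])

```text
time_s: 2.5
tool_pos: [450.0, 246.5, 90.6]
orientation: [-1.101, -2.942, 0.001]
force: [1.0, -0.2, 0.2]
finger_gap: -0.4
grasp_force: 0.0
```

Run:
```python
from h import *
t=sense(); print(t["tool_pos"],t["orientation"],t["finger_gap"],t["force"])
out=[]
for n in ("scene","top"):
    s=snap(n)
    for th in ("hub","pointer","stud"):
        for d in mark_of(n,th):
            w=toworld(s,d["xyz"])
            if w[1]>180: print(n,th,round(d["confidence"],2),w.round())
    print(pix(s,t["tool_pos"]-[0,0,17]))
    out.append(cv2.resize(s["img"][130:270,140:290][...,::-1],(400,373),interpolation=cv2.INTER_CUBIC))
cv2.imwrite("pics/crop2.png",np.hstack(out))
```

```text
[450.01807482 246.54731485  90.58071616] [-1.10095916e+00 -2.94192071e+00  6.25355519e-04] -0.3955283037251016 [ 1.01034411 -0.23633205  0.20349613]
scene hub 0.79 [515. 293.  40.]
scene pointer 0.61 [557. 343.  47.]
scene stud 0.92 [495. 268.  59.]
[211.00322033 191.10612136]
top hub 0.51 [561. 347.  46.]
top hub 0.5 [515. 296.  41.]
top pointer 0.6 [559. 345.  48.]
top stud 0.56 [493. 270.  55.]
[226.21160728 224.8924364 ]
```

View pics/crop2.png

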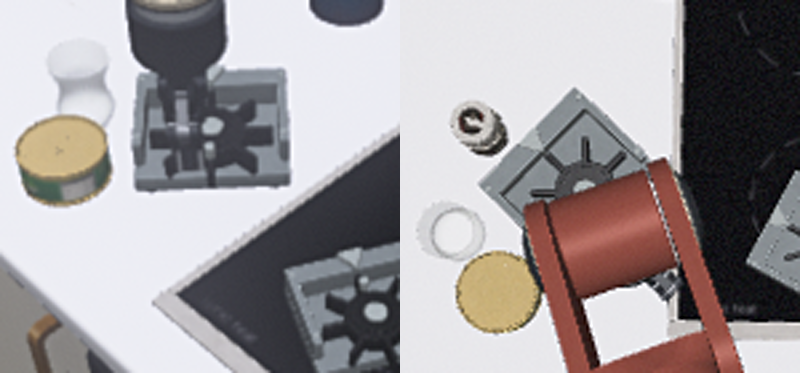

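The scene view shows the shut fingers in front of the counter and left of the front tooth, about (180,130) in the left half of the crop. They are still raised, so I'll lower them.

Emit:
carry_out(commands=[1,0,0,-0.025,0,1,0,0,-0.024,0,1,0,0,0,0])

```text
time_s: 3.2
tool_pos: [447.3, 245.5, 38.2]
orientation: [-1.099, -2.937, 0.007]
force: [-1.4, 0.1, 0.2]
finger_gap: -0.2
grasp_force: 0.0
```

Emit:
carry_out(commands=[1,0.0065,0.0075,0,0,1,0.0065,0.0075,0,0,1,0,0,0,0])

```text
time_s: 3.5
tool_pos: [465.4, 263.1, 43.4]
orientation: [1.099, 2.94, 0.005]
force: [-0.3, 0.1, 0.3]
finger_gap: -0.0
grasp_force: 0.0
```

```bash
cat > look.py <<'E'
from h import *
import sys
t=sense(); print(t["tool_pos"].round(1) if hasattr(t["tool_pos"],"round") else t["tool_pos"],t["force"])
C=np.array([516.5,296.5]);a=np.radians(49);R=np.array([[np.cos(a),np.sin(a)],[-np.sin(a),np.cos(a)]])
print("tool in counter frame",R@(np.array(t["tool_pos"])[:2]-C))
out=[]
for n in ("scene","top"):
    s=snap(n)
    for th in ("hub","pointer","stud","counter"):
        for d in mark_of(n,th):
            w=toworld(s,d["xyz"])
            if w[1]>180: print(n,th,round(d["confidence"],2),w.round(),(R@(w[:2]-C)).round())
    out.append(cv2.resize(s["img"][130:270,140:290][...,::-1],(400,373),interpolation=cv2.INTER_CUBIC))
cv2.imwrite(sys.argv[1],np.hstack(out))
E
python3 look.py pics/crop3.png
```

```text
[465.4 263.1  43.4] [-0.27743976  0.0777866   0.31857251]
tool in counter frame [-58.71714107  16.69441055]
scene hub 0.58 [517. 297.  41.] [0. 0.]
scene hub 0.24 [466. 434.  -6.] [ 70. 128.]
scene pointer 0.6 [559. 340.  45.] [61. -4.]
scene stud 0.97 [493. 265.  58.] [-39.  -3.]
scene counter 0.9 [518. 296.  -4.] [ 0. -2.]
top hub 0.62 [515. 297.  42.] [-0.  2.]
top pointer 0.7 [558. 344.  44.] [63.  0.]
top counter 0.74 [514. 294.  -8.] [-4. -0.]
```

View pics/crop3.png

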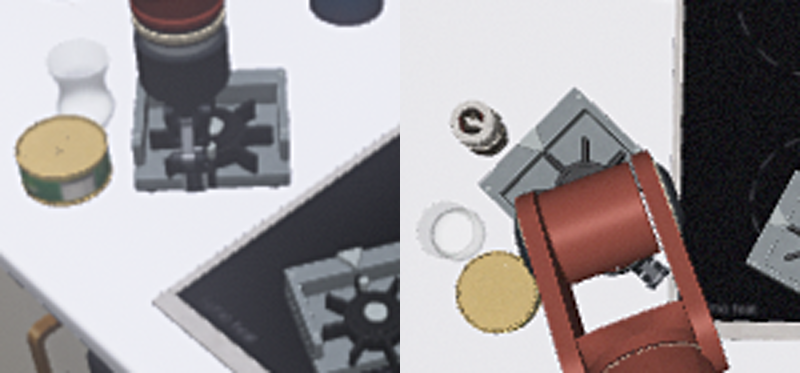

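The fingertip stands in the gap left of the front tooth, about (190,165) in the left half, and isn't touching anything. First click now.

Emit:
carry_out(commands=[1,0.0038,-0.0033,0,0,1,0.0038,-0.0033,0,0,1,0.0038,-0.0033,0,0,1,0.0038,-0.0033,0,0,1,0.0038,-0.0033,0,0,1,0.0038,-0.0033,0,0,1,0.0038,-0.0033,0,0,1,0.003,-0.0026,0,0,1,0,0,0,0,1,0,0,0,0])

```text
time_s: 5.0
tool_pos: [492.7, 235.7, 41.3]
orientation: [-1.101, -2.942, 0.0]
force: [-0.4, -0.4, 0.5]
finger_gap: -0.1
grasp_force: 0.0
```

```bash
python3 look.py pics/crop4.png
```

```text
[492.7 235.7  41.3] [-0.43792525 -0.42803595  0.5471344 ]
tool in counter frame [-61.50789648 -21.86691313]
scene hub 0.8 [518. 294.  43.] [-1. -3.]
scene pointer 0.8 [557. 339.  45.] [59. -2.]
scene stud 0.68 [522. 256.  56.] [-27. -31.]
scene stud 0.57 [519. 295.  -4.] [ 0. -3.]
scene stud 0.56 [555. 342.  48.] [60.  0.]
scene counter 0.63 [515. 294.  -7.] [-3. -1.]
top pointer 0.93 [558. 345.  46.] [64.  1.]
top counter 0.59 [474. 436.  -5.] [ 77. 124.]
top counter 0.23 [580. 413.  -8.] [130.  29.]
```

View pics/crop4.png

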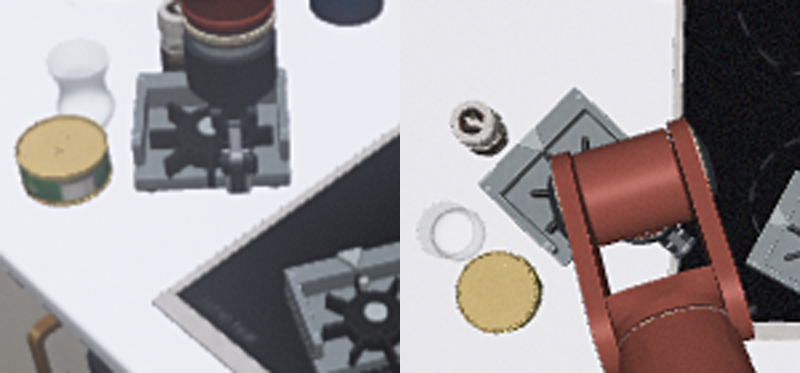

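The stud is now about 49° to the right of front and the next tooth stands at the front, so one click is done and the case hasn't moved. I'll retreat, go back left, re-enter and repeat.

Emit:
carry_out(commands=[1,-0.0065,-0.0075,0,0,1,-0.0065,-0.0075,0,0,1,0,0,0,0,1,-0.0148,0.01285,0,0,1,-0.0148,0.01285,0,0,1,0,0,0,0,1,0,0,0,0,1,0.0065,0.0075,0,0,1,0.0065,0.0075,0,0,1,0,0,0,0])

```text
time_s: 6.5
tool_pos: [464.7, 262.3, 41.7]
orientation: [1.101, 2.941, 0.002]
force: [-0.2, 0.2, 0.0]
finger_gap: -0.2
grasp_force: 0.0
```

Emit:
carry_out(commands=[1,0.0038,-0.0033,0,0,1,0.0038,-0.0033,0,0,1,0.0038,-0.0033,0,0,1,0.0038,-0.0033,0,0,1,0.0038,-0.0033,0,0,1,0.0038,-0.0033,0,0,1,0.0038,-0.0033,0,0,1,0.003,-0.0026,0,0,1,0,0,0,0,1,0,0,0,0])

```text
time_s: 7.5
tool_pos: [492.6, 235.7, 41.3]
orientation: [-1.101, -2.942, 0.0]
force: [-0.7, 0.6, 0.6]
finger_gap: -0.3
grasp_force: 0.0
```

```bash
python3 look.py pics/crop5.png
```

```text
[492.6 235.7  41.3] [-0.71152015  0.56358369  0.56934259]
tool in counter frame [-61.51796365 -21.86059658]
scene hub 0.85 [518. 292.  40.] [-2. -4.]
scene pointer 0.79 [555. 342.  45.] [59.  1.]
scene stud 0.69 [543. 267.  53.] [ -5. -39.]
scene stud 0.67 [581. 407.  -5.] [126.  24.]
scene counter 0.67 [520. 292.  -5.] [-1. -6.]
top counter 0.68 [518. 295. -10.] [-0. -2.]
```

View pics/crop5.png

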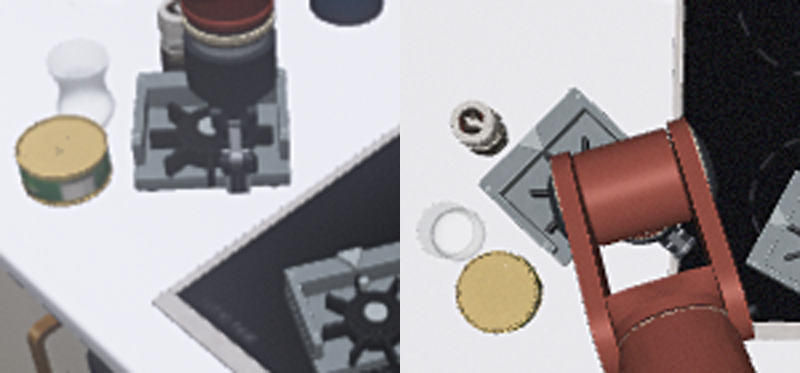

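The stud is now at the counter's right side, about (-5,-39) in its frame and close to 90°. That is two clicks, and the case is still in place. Third click:

Emit:
carry_out(commands=[1,-0.0065,-0.0075,0,0,1,-0.0065,-0.0075,0,0,1,0,0,0,0,1,-0.0148,0.01285,0,0,1,-0.0148,0.01285,0,0,1,0,0,0,0,1,0,0,0,0,1,0.0065,0.0075,0,0,1,0.0065,0.0075,0,0,1,0,0,0,0])

```text
time_s: 9.0
tool_pos: [464.7, 262.3, 41.8]
orientation: [1.101, 2.941, 0.002]
force: [-0.0, -0.5, 0.5]
finger_gap: -0.3
grasp_force: 0.0
```

Emit:
carry_out(commands=[1,0.0038,-0.0033,0,0,1,0.0038,-0.0033,0,0,1,0.0038,-0.0033,0,0,1,0.0038,-0.0033,0,0,1,0.0038,-0.0033,0,0,1,0.0038,-0.0033,0,0,1,0.0038,-0.0033,0,0,1,0.003,-0.0026,0,0,1,0,0,0,0,1,0,0,0,0])

```text
time_s: 10.0
tool_pos: [492.7, 235.8, 41.3]
orientation: [-1.101, -2.942, 0.0]
force: [0.1, 0.4, -0.2]
finger_gap: 0.1
grasp_force: 0.0
```

Emit:
carry_out(commands=[1,-0.0065,-0.0075,0,0,1,-0.0065,-0.0075,0,0,1,0,0,0,0,1,-0.0148,0.01285,0,0,1,-0.0148,0.01285,0,0,1,0,0,0,0,1,0,0,0,0])

```text
time_s: 10.7
tool_pos: [450.0, 246.5, 41.4]
orientation: [1.1, 2.942, 0.0]
force: [-0.3, -1.4, -0.2]
finger_gap: -0.2
grasp_force: 0.0
```

```bash
python3 look.py pics/crop6.png
```

```text
[450.  246.5  41.4] [-0.2549745  -1.35862172 -0.2229842 ]
tool in counter frame [-81.34773963  17.42211299]
scene hub 0.81 [516. 293.  39.] [-3. -1.]
scene pointer 0.94 [554. 343.  46.] [59.  2.]
scene stud 0.84 [554. 296.  54.] [ 25. -29.]
scene counter 0.87 [519. 294.  -5.] [ 0. -4.]
top hub 0.78 [516. 299.  41.] [1. 2.]
top pointer 0.63 [559. 345.  45.] [65. -0.]
top stud 0.55 [555. 301.  56.] [ 28. -26.]
top counter 0.92 [512. 296.  -6.] [-3.  3.]
```

View pics/crop6.png

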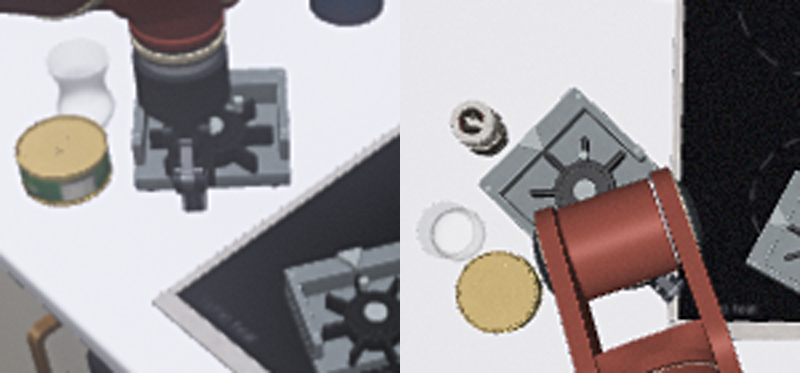

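The stud is on the tooth 45° short of the pointer, at (238,103) in the left half and (585,145) in the right. One more click, then back off and lift.

Emit:
carry_out(commands=[1,0.0065,0.0075,0,0,1,0.0065,0.0075,0,0,1,0,0,0,0])

```text
time_s: 11.5
tool_pos: [464.4, 262.7, 41.8]
orientation: [1.1, 2.942, 0.002]
force: [-0.3, -0.2, -0.5]
finger_gap: 0.4
grasp_force: 0.0
```

Emit:
carry_out(commands=[1,0.0038,-0.0033,0,0,1,0.0038,-0.0033,0,0,1,0.0038,-0.0033,0,0,1,0.0038,-0.0033,0,0,1,0.0038,-0.0033,0,0,1,0.0038,-0.0033,0,0,1,0.0038,-0.0033,0,0,1,0.003,-0.0026,0,0,1,0,0,0,0,1,0,0,0,0])

```text
time_s: 12.5
tool_pos: [492.7, 235.7, 41.3]
orientation: [-1.101, -2.942, 0.0]
force: [-0.5, -0.1, -0.6]
finger_gap: -0.0
grasp_force: 0.0
```

Emit:
carry_out(commands=[1,-0.0065,-0.0075,0,0,1,-0.0065,-0.0075,0,0,1,-0.013,-0.015,0,0,1,0,0,0,0,1,0,0,0.04,0,1,0,0,0.04,0,1,0,0,0.04,0,1,-0.02,-0.03,0,0,1,-0.02,-0.03,0,0,1,-0.01,-0.03,0,0])

```text
time_s: 13.5
tool_pos: [415.6, 115.4, 161.6]
orientation: [1.099, 2.942, 0.001]
force: [0.3, 0.2, -0.5]
finger_gap: -0.2
grasp_force: 0.0
```

Emit:
carry_out(commands=[1,0,-0.04,0,0,1,0,-0.04,0,0,1,0,-0.04,0,0,1,0,0,0,0,1,0,0,0,0])

```text
time_s: 14.0
tool_pos: [416.6, -4.6, 161.4]
orientation: [1.105, 2.941, 0.001]
force: [-0.2, 0.3, -0.9]
finger_gap: -0.2
grasp_force: 0.0
```

```bash
python3 look.py pics/crop7.png
```

```text
[416.6  -4.6 161.4] [-0.1979491   0.27913933 -0.85987376]
tool in counter frame [-292.78517742 -122.18770526]
scene hub 0.79 [520. 295.  42.] [ 1. -4.]
scene pointer 0.64 [553. 340.  46.] [57.  1.]
scene stud 0.56 [541. 326.  56.] [38.  1.]
scene counter 0.79 [518. 295.  -7.] [-0. -2.]
top hub 0.8 [517. 297.  42.] [ 1. -1.]
top stud 0.81 [542. 322.  55.] [36. -2.]
top counter 0.74 [515. 296.  -8.] [-2.  1.]
```

View pics/crop7.png

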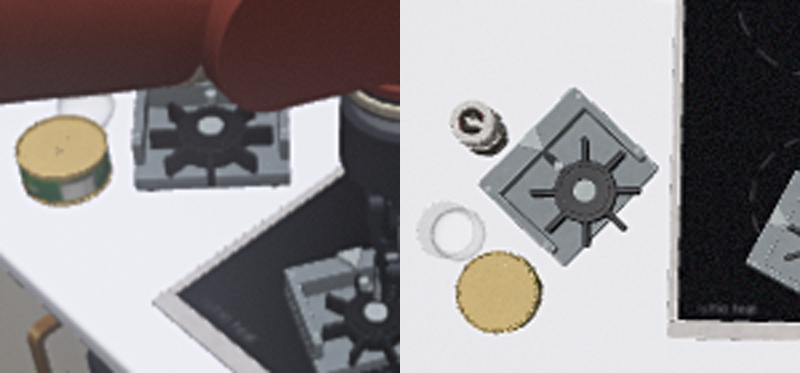

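The top view (right half) shows the stud on the tooth at the pointer, about (557,163). The case, tin, glass and jar are where they were, and the fingers are clear.

```bash
python3 -c "
from h import *
print(workorder.job_done())"
```

```text
the job is handed in; nothing more can be done
None
```

I set the largest counter back to zero with four single clicks to the right. Its studded tooth rests at the pointer, the fingers are clear, nothing else was moved, and the job is handed in.

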